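# Park the index drive's flywheel just past its resistance peak and brake it

### The job

Turn the index drive's flywheel counter-clockwise (seen from above) by its orange crank handle, slowly, feeling the spring resistance climb and peak, and stop just past the peak where the push has died away, so that the wheel stands still by itself when you let go; never let it run away forward past this dead point. With the wheel let go and standing, push the blue brake slide fully home towards the wheel. Leave the copper bushes and the steel gauge where they are.

Things in the scene. Friction and masses are not known exactly. Their poses are not given: they have to be found in the camera images.
- flywheel: steel flywheel, a level disc 220 mm across, 20 mm thick, top face 100 mm above the table, hub 44 mm across and 10 mm high. Turns about a vertical axis; turn it counter-clockwise seen from above, slowly: over 2.5 rad/s counts as running away. Origin on the axis at table height, z up, x from the axis towards the handle. About 3 N at the handle is dry friction.
- crank_handle (a point): orange upright crank handle, a round post 20 mm across, from 105 to 159 mm above the table, 85 mm from the wheel's axis; point on its axis 130 mm above the table. It spins freely about itself, so it can be carried round without turning the hand. On the wheel beneath it is a 26 mm collar, 4 mm high.
- cam_housing (a point): grey round spring housing, 190 mm across, under the wheel; point on the wheel's axis 56 mm up. A hidden cam in it makes the resistance: at first only friction, then within 0.35 rad the push to keep turning climbs to 13-14 N at the handle and over the next 0.45 rad falls back to bare friction at the dead point, 1.3 to 2.3 rad from the start. Where differs each time; nothing shows it. Beyond, the cam drags the wheel on.
- drive: the fixed drive: housing on a dark bedplate 250 x 250 x 15 mm, and a guide arm for the brake on its +y side (70 mm wide, out to 230 mm from the axis, rails to 92 mm high). Origin on the wheel's axis at table height, z up, y from the axis towards the brake. Near the dead point, within 0.09 rad (8 mm at the handle) either side, friction holds the released wheel; short of it the wheel springs back.
- brake_tab (a point): upright blue tab of the brake slide, 34 mm wide (drive's x), 14 mm thick (drive's y), from 97 to 149 mm above the table; point at its middle, 123 mm up, 180 mm from the wheel's axis when drawn back. It slides straight towards the axis (drive's -y). The slide block under it has its top at 97 mm.
- brake (a joint): travel of the brake slide in m: 0 drawn back, 0.025 fully home with its pad at the wheel's rim, solid stop there; starts at 0 to 0.005. Stays where left; sliding takes about 3 N. A parking brake: it does not move the wheel.
- bush_a_mid (a point): copper bush with orange rim, 48 mm across, 32 mm high, loose bystander on the table; point at its centre
- bush_b_mid (a point): copper bush with green rim, 48 mm across, 32 mm high, loose bystander on the table; point at its centre
- bush_c_mid (a point): copper bush with white rim, 48 mm across, 32 mm high, loose bystander on the table; point at its centre
- gauge_mid (a point): steel plug gauge standing upright, 34 mm across, 60 mm high, loose bystander on the table; point at its centre

How it is judged:
On the way, in this order (a step that is already met when the one before it is completed fails the run):
1. the flywheel, turned past the resistance peak, stands by itself at the dead point with the hand off it (y of dead_point in the frame of flywheel between -0.0108 and 0.0108 m and x of dead_point in the frame of flywheel above 0.05 m and angular speed of flywheel below 0.05 rad/s and contact force between the fingers and flywheel below 0.3 N), for 0.4 s.
2. the brake slide is fully home (y of dead_point in the frame of flywheel between -0.0108 and 0.0108 m and x of dead_point in the frame of flywheel above 0.05 m and value of joint brake above 0.022 m), for 0.2 s.
At the end, for the whole second after the job is handed in: the flywheel stands at rest, let go, within 0.127 rad (11 mm at the handle) of the dead point just past the peak (dead_point: the unseen mark, 85 mm from the axis, under the handle when it is there); the brake slide is home (22 of 25 mm or more); bystanders moved 20 mm at most (all of step 2 and angular speed of flywheel below 0.05 rad/s and contact force between the fingers and flywheel below 0.3 N); the robot touches nothing.
It fails at once if the flywheel runs on more than 0.45 rad past the dead point (y of dead_point in the frame of flywheel below -0.037 m).
It fails at once if the flywheel spins faster than 2.5 rad/s (angular speed of flywheel above 2.5 rad/s).
It fails at once if a bush or the gauge is moved by more than 20 mm (distance of any of bush_a_mid, bush_b_mid, bush_c_mid, gauge_mid from where it was at the start of the episode above 0.02 m).
It also fails if it takes over 72 s, if anything falls off the work surface, if the arm or the gripper's body presses on something with over 40 N, if the wrist force passes 120 N, or if a joint passes its speed limit or range.

### The arm

A 6-joint arm with a two-finger parallel gripper is mounted at the origin on the work surface. World frame = base frame: x ahead of the robot, y to its left, z up, the work surface at z = 0. Lengths are in m, angles in rad, forces in N, time in s.
With the tool pointing down it reaches from about 0.275 to 0.825 m from the base axis. Payload 4.9 kg.
Tool frame: the origin (TCP) lies midway between the tips of the shut fingers; the grasp point (between the pads) lies 19 mm behind it (bot.grip_depth is the distance from the TCP to the grasp point, in m); z points along the fingers, y is the line along which they close (so a half turn about z gives the same grasp; the last joint's range is limited). The gripper opens to 85 mm and grips with 20 to 120 N. Pads are 22 mm wide; open, the fingers measure 114 mm over their backs; the gripper's body (76 mm by 85 mm) begins 54 mm behind the grasp point. The pads swing forward as they close: fully open they stand 13 mm farther back than shut.
Start: joints at [1.018, 0.326, -0.193, 1.052, 0, 1.437], TCP at [0.224, 0.502, 0.231] pointing down, gripper open.
Joint ranges: [-2.65, 2.65], [-0.97, 1.79], [-1.3, 1.35], [-1.93, 2.1], [-1.47, 1.37], [-3.14, 3.14]. Speed limits (rad/s): [2.57, 2.57, 3.14, 3.14, 3.14, 3.14].

### API

Orientations are given as a unit quaternion [w, x, y, z].
In Python, from cell import bot gives the robot as it stands. Calls block until the motion is done:
- bot.move_pose(position, orientation): joint-space move of the TCP to a pose.
- bot.move_linear(position, speed=0.15, rotation=None, until_force=None): straight line of the TCP; rotation=None keeps the orientation; speed is the mean speed in m/s. With until_force (N) it stops when the force on the tool has changed by that much, and returns True; else False.
- bot.goto_joints(angles): joint-space move.
- bot.set_gripper(opening, grasp_force=None): opening from 0.0 (shut) to 1.0 (fully open); grasp_force is the grip in N (None keeps the last); returns when the fingers have stopped.
- bot.wait(seconds).
- bot.solve_ik(position, orientation): joint angles nearest the present ones, or None.
- bot.camera(name): name is "scene" or "top" or "wrist"; returns the picture (400x640x3 uint8, red, green, blue); there is no depth.
- bot.calibration(name): a dict with "mtx" (3x3 intrinsics, pixels), "k1" (the pictures are not rectified: a ray, as slopes to the right and down, at radius r is drawn at 1 + k1 r^2 times it, then the intrinsics apply), "extrinsics" (4x4, takes a point from world to camera coordinates); the wrist camera has in their place "hand_eye" (4x4, takes a point from camera to tool coordinates, whose origin is the TCP and whose axes are the flange's). Camera axes: x right, y down, z forward; pixel columns grow to the right and rows downward; lengths in m; the calibration is good to about 2 mm. A picture is of the moment at which its call begins: read the wrist's pose just before it. calibration takes no time and is no camera call.
A pose or a line that the arm cannot do raises bot.PlanningError and nothing moves.
- bot.close_job(): hands the job in; it is judged then, once.
Trained networks look in the newest picture that a camera, given by its name, has taken for a name from the list of things; names that differ only in an ending like _2 or _b are one class to them, and where a whole thing is asked for, a point or a joint stands for the part that bears it (a point fixed in the world has none). Each returns a list of dicts, best first, with "confidence" (0 to 1); they miss things now and then, are a little off and sometimes report something else, mostly with a low value. They report only what shows in the picture. A call takes as long as a camera call.
- bot.search_frame(camera, thing): "bbox" ([left, top, width, height] in pixels, round what is visible of it).
Readings, each from a call of its own:
- bot.read_clock(): time.
- bot.read_joint_positions(): joint angles.
- bot.read_joint_vel(): joint speeds.
- bot.read_joint_efforts(): joint torques, N m.
- bot.read_position(): TCP position.
- bot.read_tool_rot(): TCP orientation.
- bot.read_ft_force(): force on the tool from outside, world axes, zero at the start.
- bot.read_moment(): the same for the moment, N m.
- bot.read_gripper_width(): opening from 0.0 (shut) to 1.0 (fully open).
- bot.read_finger_force(): force on a finger pad.
Only numpy, scipy, OpenCV 4.12 (cv2) and the standard library are available. Lean on these libraries where they do the work, as an engineer would, in place of code of your own. Each camera call takes 0.05 s, during which the arm holds its last target. There are 200 camera calls.

## Working session

There is one attempt and no reset: what is moved stays moved. The work goes in short steps, each a Python script; the robot and the scene stay as the last script left them, time stands still between calls to the robot, and variables do not carry over. Pictures are saved under pics/ and viewed, at most 10 in all, crops included, and the job is handed in when it is done.

```bash
mkdir -p pics; cat > h.py <<'E'
from cell import bot
import numpy as np, cv2
def shot(c,f):
    im=bot.camera(c); cv2.imwrite('pics/'+f,im[:,:,::-1]); return im
E
python3 - <<'E'
from h import *
shot('top','top1.png'); 
for n in ['flywheel','crank_handle','brake_tab','bush_a_mid','gauge_mid']:
    print(n,[(d['bbox'],round(d['confidence'],2)) for d in bot.search_frame('top',n)][:4])
c=bot.calibration('top');print(c)
shot('scene','scene1.png');print(bot.calibration('scene'),bot.read_clock(),bot.read_tool_rot())
E
```

```text
flywheel [([302.3, 170.3, 126.6, 127.2], 0.59)]
crank_handle [([408.3, 213.9, 21.6, 18.0], 0.59), ([246.6, 156.9, 199.9, 169.0], 0.4)]
brake_tab [([261.5, 170.9, 45.1, 34.1], 0.94)]
bush_a_mid [([458.6, 249.4, 27.0, 22.9], 0.56)]
gauge_mid [([353.8, 116.3, 14.9, 25.2], 0.83)]
{'mtx': array([[382.03699454,   0.        , 320.9934374 ],
       [  0.        , 382.03699454, 196.63908883],
       [  0.        ,   0.        ,   1.        ]]), 'k1': -0.023673818898003306, 'extrinsics': array([[ 0.1802222 , -0.98362103,  0.00310247, -0.1153596 ],
       [-0.96011994, -0.17659992, -0.21675369,  0.63809592],
       [ 0.21375138,  0.03608508, -0.9762214 ,  0.64096841],
       [ 0.        ,  0.        ,  0.        ,  1.        ]])}
{'mtx': array([[362.78080324,   0.        , 318.76686957],
       [  0.        , 362.78080324, 193.20189072],
       [  0.        ,   0.        ,   1.        ]]), 'k1': -0.041941090827244266, 'extrinsics': array([[-0.75087575,  0.66015858, -0.0193973 ,  0.47780224],
       [ 0.41758967,  0.45180994, -0.78834424, -0.1901147 ],
       [-0.51166832, -0.60004869, -0.61492853,  1.04868835],
       [ 0.        ,  0.        ,  0.        ,  1.        ]])} 0.35 [-8.07714949e-05  2.07884904e-01  9.78153276e-01 -1.69743597e-04]
```

View pics/top1.png

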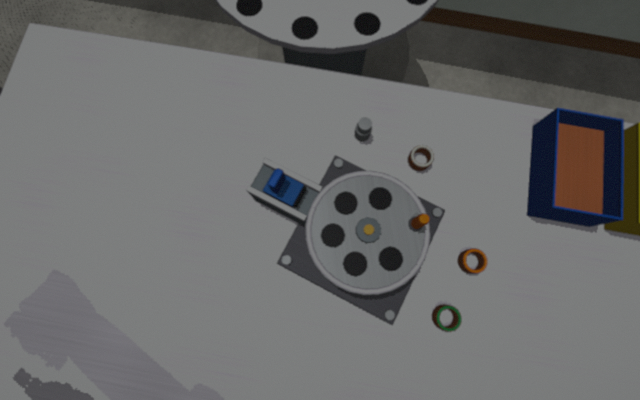

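View pics/scene1.png

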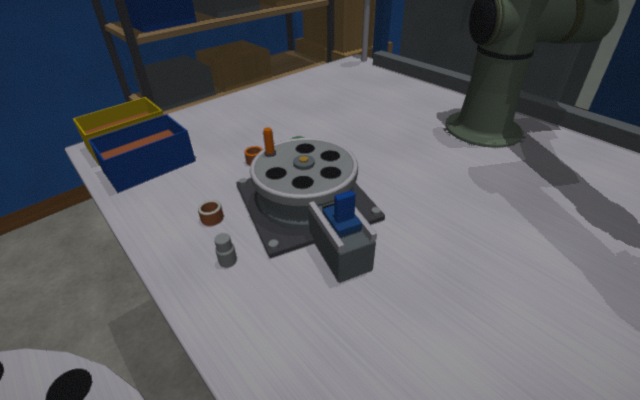

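```bash
cat >> h.py <<'E'
def unproj(c,uv,z):
    k=bot.calibration(c);M=k['mtx'];E=k['extrinsics']
    d=(np.array(uv)-M[:2,2])/M[0,0]; s=d.copy()
    for _ in range(20): s=d/(1+k['k1']*(s@s))
    R=E[:3,:3];C=-R.T@E[:3,3]; r=R.T@np.array([*s,1.]); return C+r*(z-C[2])/r[2]
E
python3 - <<'E'
from h import *
O=unproj('top',(368.5,230),.110);print('hub',O)
O2=unproj('top',(302.3+63.3,170.3+63.6),.098);print('disc',O2)
H=unproj('top',(424.5,217.5),.159);H2=unproj('top',(415.5,224),.108)
T=unproj('top',(274,173),.149)
for n,p in [('H',H),('Hbase',H2),('T',T)]: d=(p-O)[:2];print(n,p,np.hypot(*d),np.arctan2(d[1],d[0]))
for n,uv in dict(g=(364,128),w=(421,157),o=(474,261),gr=(447,318)).items():
    print(n,unproj('top',uv,.032))
im=bot.camera('top');cr=im[150:310,230:470];cv2.imwrite('pics/c.png',cv2.resize(cr,None,fx=3.3,fy=3.3,interpolation=cv2.INTER_CUBIC)[:,:,::-1])
E
```

```text
hub [ 0.59661061 -0.09083031  0.11      ]
disc [ 0.59074904 -0.08811693  0.098     ]
H [ 0.62529728 -0.17142587  0.159     ] 0.08554863674351657 -1.228845289196694
Hbase [ 0.62196958 -0.16982224  0.108     ] 0.08296265384076139 -1.2601572298716288
T [0.65680431 0.08346733 0.149     ] 0.18439888310807098 1.2382699758943412
g [ 0.81439761 -0.05752488  0.032     ]
w [ 0.77376666 -0.18034599  0.032     ]
o [ 0.58603941 -0.30591334  0.032     ]
gr [ 0.47325919 -0.26679995  0.032     ]
```

View pics/c.png

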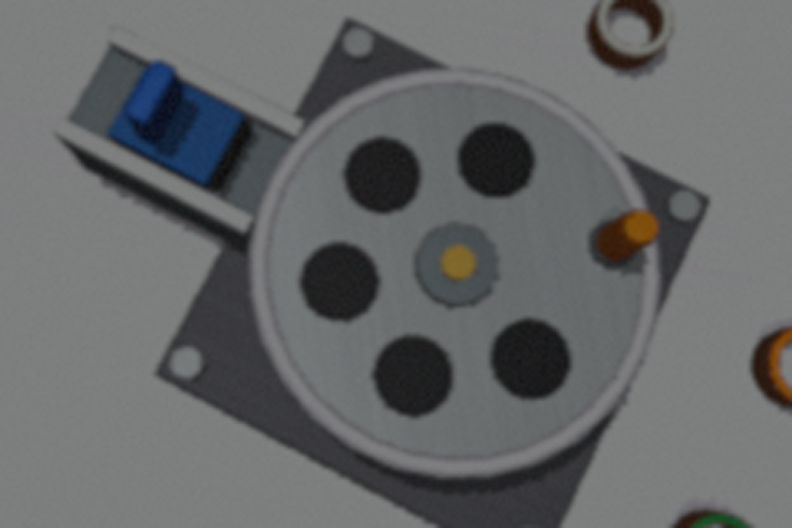

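```bash
cat >> h.py <<'E'
from scipy.spatial.transform import Rotation as Rn
def q(a):
    y=np.array([np.cos(a),np.sin(a),0]);z=np.array([0,0,-1.]);x=np.cross(y,z)
    v=Rn.from_matrix(np.c_[x,y,z]).as_quat();return [v[3],*v[:3]]
def proj(P,M,k1,E):
    p=E[:3,:3]@np.asarray(P)+E[:3,3];s=p[:2]/p[2];return M[:2,2]+M[0,0]*s*(1+k1*(s@s))
def wproj(P,pos,quat):
    k=bot.calibration('wrist');T=np.eye(4);T[:3,:3]=Rn.from_quat([*quat[1:],quat[0]]).as_matrix();T[:3,3]=pos
    return proj(P,k['mtx'],k['k1'],np.linalg.inv(T@k['hand_eye']))
O=np.array([.5966,-.0908]);PH0=-1.24;RAD=.085
def hp(phi,z,r=RAD): return np.array([O[0]+r*np.cos(phi),O[1]+r*np.sin(phi),z])
E
python3 - <<'E'
from h import *
k=bot.calibration('top')
c=np.array([proj([*(O+.11*np.array([np.cos(t),np.sin(t)])),.1],k['mtx'],k['k1'],k['extrinsics']) for t in np.linspace(0,6.28,60)])
print('pred disc bbox',c.min(0),c.max(0),'seen 305.8 170.6 430 294')
for off in (np.pi/2,-np.pi/2):
    for f in (0,.8,1.6,2.4):
        j=bot.solve_ik(list(hp(PH0+f,.125)),q(PH0+f+off)); print(off,f,None if j is None else np.round(j,2))
E
```

```text
pred disc bbox [304.91419974 170.30192596] [430.51238734 295.55437043] seen 305.8 170.6 430 294
1.5707963267948966 0 [-0.38  0.58 -0.06  0.92  0.    0.86]
1.5707963267948966 0.8 [-0.29  0.65  0.06  0.98  0.    0.15]
1.5707963267948966 1.6 [-0.2   0.64  0.04  0.97  0.   -0.56]
1.5707963267948966 2.4 [-0.14  0.56 -0.12  0.9   0.   -1.3 ]
-1.5707963267948966 0 [-0.38  0.58 -0.06  0.92  0.   -2.28]
-1.5707963267948966 0.8 [-0.29  0.65  0.06  0.98  0.   -3.  ]
-1.5707963267948966 1.6 [-0.2   0.64  0.04  0.97  0.    2.58]
-1.5707963267948966 2.4 [-0.14  0.56 -0.12  0.9   0.    1.84]
```

```bash
python3 - <<'E'
from h import *
bot.move_pose(list(hp(PH0,.26)),q(PH0+np.pi/2))
p=bot.read_position();r=bot.read_tool_rot();shot('wrist','w1.png')
print(p,bot.read_clock(),bot.read_ft_force(),bot.read_gripper_width())
for n,P in dict(htop=hp(PH0,.159),hub=[*O,.11]).items(): print(n,wproj(P,p,r))
E
```

```text
[ 0.62437166 -0.1701331   0.26003188] 3.2167 [-0.11817846  0.50902693 -0.06869052] 1.0003088773272721
htop [321.23378237 198.7162493 ]
hub [321.3885369   87.10230698]
```

View pics/w1.png

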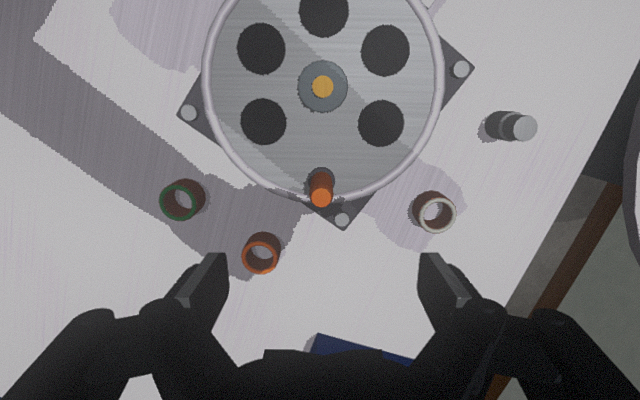

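```bash
cat > turn.py <<'E'
from h import *
bot.move_linear(list(hp(PH0,.123)),speed=.12)
F0=np.array(bot.read_ft_force())
bot.set_gripper(.29)
print('w',bot.read_gripper_width(),np.array(bot.read_ft_force())-F0,bot.read_clock())
a=0;L=[]
while a<2.45:
    a+=.04;ph=PH0+a
    bot.move_linear(list(hp(ph,.123)),speed=.03,rotation=q(ph+np.pi/2))
    F=np.array(bot.read_ft_force())-F0
    t=np.array([-np.sin(ph),np.cos(ph)]);n=np.array([np.cos(ph),np.sin(ph)])
    ft=-F[:2]@t;L.append(ft);print(f'{a:.2f} ft {ft:.1f} fr {F[:2]@n:.1f} fz {F[2]:.1f} t {bot.read_clock():.1f}')
    fr=np.median([x for x in L[2:12]]) 
    if np.linalg.norm(F)>25: print('big');break
    if len(L)>12 and max(L)>fr+6 and ft<fr+.8: print('dead',fr);break
E
python3 turn.py
```

```text
w 0.28721381800046086 [ 1.14895258 -0.99139408  0.91759818] 5.1167
0.04 ft 0.7 fr 1.8 fz 0.5 t 5.4
0.08 ft 1.3 fr 0.7 fz 1.1 t 5.7
0.12 ft 1.9 fr 1.2 fz 0.1 t 5.9
0.16 ft 1.9 fr 0.7 fz -0.0 t 6.2
0.20 ft 1.4 fr 1.4 fz -0.3 t 6.5
0.24 ft 0.9 fr 1.1 fz 0.2 t 6.7
0.28 ft 1.5 fr 1.5 fz 0.3 t 7.0
0.32 ft 1.6 fr 0.8 fz -0.1 t 7.2
0.36 ft 1.5 fr 2.0 fz 0.6 t 7.5
0.40 ft 2.2 fr 1.4 fz 0.4 t 7.8
0.44 ft 0.6 fr 2.5 fz 0.1 t 8.1
0.48 ft 0.6 fr 1.0 fz 0.1 t 8.3
0.52 ft 2.0 fr 1.2 fz 1.4 t 8.6
0.56 ft 1.4 fr 1.7 fz 0.8 t 8.8
0.60 ft 1.9 fr 2.0 fz 0.7 t 9.1
0.64 ft 1.5 fr 1.8 fz 0.7 t 9.4
0.68 ft 1.8 fr 1.3 fz -0.5 t 9.7
0.72 ft 1.8 fr 0.5 fz -0.2 t 9.9
0.76 ft 0.8 fr 2.2 fz -0.1 t 10.2
0.80 ft 2.5 fr 1.8 fz 1.2 t 10.4
0.84 ft 2.0 fr 2.0 fz -0.4 t 10.7
0.88 ft 2.6 fr 1.9 fz 0.5 t 11.0
0.92 ft 2.6 fr 1.0 fz 0.3 t 11.2
0.96 ft 1.3 fr 0.9 fz 0.0 t 11.5
1.00 ft 1.9 fr 1.3 fz 0.5 t 11.8
1.04 ft 1.8 fr 1.0 fz 0.5 t 12.1
1.08 ft 1.6 fr 1.1 fz 0.0 t 12.3
1.12 ft 1.8 fr 1.5 fz 0.0 t 12.6
1.16 ft 4.2 fr 0.8 fz -0.6 t 12.8
1.20 ft 5.8 fr 1.1 fz -0.1 t 13.1
1.24 ft 9.0 fr 1.7 fz -2.0 t 13.4
1.28 ft 9.0 fr 1.3 fz -1.7 t 13.7
1.32 ft 14.2 fr 0.4 fz -2.8 t 13.9
1.36 ft 11.0 fr 0.3 fz -3.1 t 14.2
1.40 ft 16.2 fr 0.9 fz -4.8 t 14.4
1.44 ft 16.5 fr 2.0 fz -4.4 t 14.7
1.48 ft 12.7 fr 0.8 fz -4.8 t 15.0
1.52 ft 14.2 fr 1.6 fz -2.7 t 15.2
1.56 ft 12.7 fr 0.2 fz -5.0 t 15.5
1.60 ft 14.1 fr 1.2 fz -5.0 t 15.8
1.64 ft 13.0 fr 1.2 fz -5.8 t 16.1
1.68 ft 11.8 fr 0.2 fz -4.7 t 16.3
1.72 ft 11.1 fr 0.9 fz -5.8 t 16.6
1.76 ft 10.0 fr 0.4 fz -3.9 t 16.9
1.80 ft 8.9 fr 0.3 fz -4.3 t 17.1
1.84 ft 8.2 fr 0.2 fz -3.6 t 17.4
1.88 ft 6.1 fr 1.1 fz -2.0 t 17.6
1.92 ft 3.9 fr 0.4 fz -2.5 t 17.9
1.96 ft 2.2 fr -0.3 fz -0.6 t 18.2
dead 1.4997124493827432
  return _methods._mean(a, axis=axis, dtype=dtype,
  ret = ret.dtype.type(ret / rcount)
```

```bash
python3 - <<'E'
from h import *
bot.set_gripper(.7)
p=np.array(bot.read_position());
bot.move_linear(list(p+[0,0,.137]),speed=.12)
p=bot.read_position();r=bot.read_tool_rot();shot('wrist','w2.png')
for a in (1.80,1.85,1.9,1.95,2.0): print(a,wproj(hp(PH0+a,.159),p,r))
bot.wait(.3)
im=bot.camera('wrist')
for i,m in enumerate((im,)):
    h=cv2.cvtColor(m,cv2.COLOR_RGB2HSV); k=cv2.inRange(h,(3,180,150),(14,255,255)); print(bot.search_frame('wrist','crank_handle'))
print(bot.read_clock(),bot.read_ft_force())
k=bot.calibration('top')
print('tab',[d for d in bot.search_frame('wrist','brake_tab')][:2])
E
```

```text
1.8 [305.08298673 196.90677287]
1.85 [310.51471561 197.60628439]
1.9 [315.96858856 198.04456752]
1.95 [321.4343745 198.2210818]
2.0 [326.90184572 198.13561309]
[]
20.3583 [ 0.99115255 -0.40716851  0.36417429]
tab [{'bbox': [373.1, 194.9, 74.4, 79.6], 'confidence': 0.7}, {'bbox': [215.1, 226.1, 35.7, 36.8], 'confidence': 0.69}]
```

View pics/w2.png

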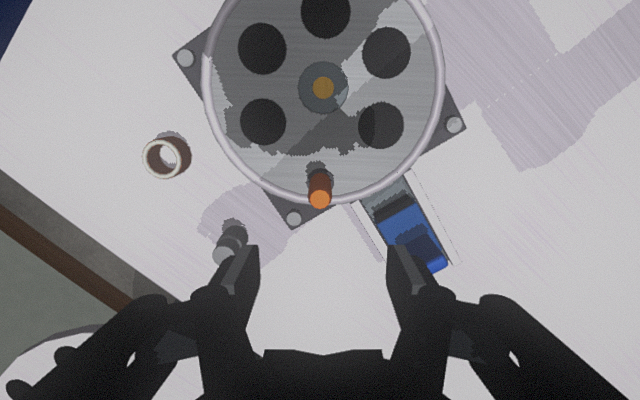

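```bash
python3 - <<'E'
from h import *
s=[unproj('top',(230+x/3.3,150+y/3.3),.015)[:2] for x,y in ((358,42),(685,205),(186,362))]
v=s[0]-s[1];w=s[0]-s[2]
print('dirs',np.arctan2(v[1],v[0]),np.arctan2(w[1],w[0]),(s[1]+s[2])/2)
th=(np.arctan2(v[1],v[0])+np.arctan2(w[1],w[0])+np.pi/2)/2; print('th',th)
th=np.arctan2(v[1],v[0]) if abs(th-1.25)>.1 else th
u=np.array([np.cos(th),np.sin(th)])
f=lambda d,z:[*(O+d*u),z]
bot.set_gripper(0.)
bot.move_pose(f(.222,.24),q(th+np.pi/2))
p=bot.read_position();r=bot.read_tool_rot();shot('wrist','w3.png')
print('tab top pred', wproj([*(O+.18*u),.149],p,r), 'handle',wproj(hp(PH0+1.93,.159),p,r), bot.read_clock())
E
```

```text
dirs 1.2712271862960347 -0.30154221646282564 [ 0.59831754 -0.09186306]
th 1.270240648314053
tab top pred [323.63457045 145.2718866 ] handle [246.9197072  -31.20335896] 21.725
```

View pics/w3.png

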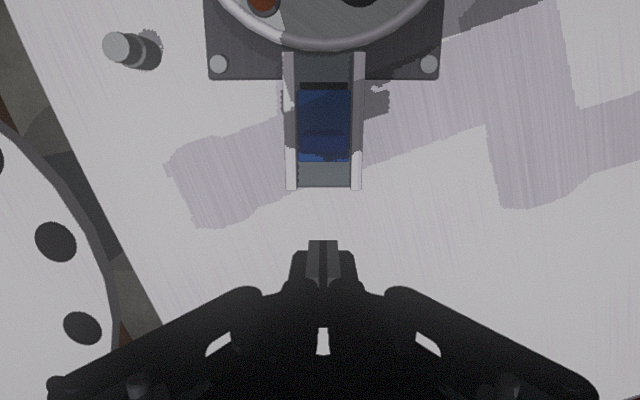

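```bash
python3 - <<'E'
from h import *
th=1.2702;u=np.array([np.cos(th),np.sin(th)]);f=lambda d,z:[*(O+d*u),z]
D=lambda:(np.array(bot.read_position())[:2]-O)@u
print('down hit',bot.move_linear(f(.222,.118),speed=.1,until_force=8),bot.read_position())
print('push',bot.move_linear(f(.150,.118),speed=.03,until_force=14),D(),bot.read_ft_force(),bot.read_clock())
E
```

```text
down hit False [0.66292659 0.12129063 0.11883827]
push True 0.17416070823738233 [1.43694886 0.88696832 1.34124303] 24.65
```

```bash
python3 - <<'E'
from h import *
th=1.2702;u=np.array([np.cos(th),np.sin(th)]);f=lambda d,z:[*(O+d*u),z]
D=lambda:(np.array(bot.read_position())[:2]-O)@u
print('push',bot.move_linear(f(.160,.118),speed=.015,until_force=22),D(),bot.read_ft_force())
bot.move_linear(f(.21,.118),speed=.08)
bot.move_linear(f(.222,.24),speed=.15)
p=bot.read_position();r=bot.read_tool_rot()
im=shot('wrist','w4.png');print('tab',bot.search_frame('wrist','brake_tab')[:2])
for d in (.155,.18): print(d,wproj([*(O+d*u),.149],p,r))
bot.move_pose(list(hp(PH0+1.9,.3)),q(PH0+1.96+np.pi/2))
p=bot.read_position();r=bot.read_tool_rot();shot('wrist','w5.png')
for a in (1.85,1.9,1.95): print(a,wproj(hp(PH0+a,.159),p,r))
A=cv2.imread('pics/w4.png');B=cv2.imread('pics/w5.png')
cv2.imwrite('pics/both.png',np.hstack([A[:300,150:490],B[:300,150:490]]));print(bot.read_clock())
E
```

```text
push True 0.17461286865840492 [-0.04164658  2.55225139  1.23763959]
tab [{'bbox': [291.7, 48.7, 59.6, 85.4], 'confidence': 0.58}]
0.155 [323.06380214 107.32525109]
0.18 [322.90816397 143.73661764]
1.85 [317.63084377 184.34507436]
1.9 [322.36229605 184.73539165]
1.95 [327.10551475 184.89613424]
27.6667
```

View pics/both.png

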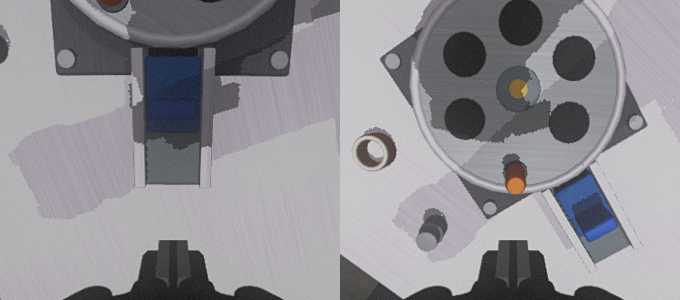

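```bash
python3 -c "
from cell import bot
bot.wait(.5);print(bot.close_job())"
```

```text
the job is handed in; nothing more can be done
None
```

The job is handed in, with no verdict returned: the flywheel was turned about 1.93 rad to just past the resistance peak and stood still when let go. The brake slide was then pushed to its solid stop at the rim, and neither the bushes nor the gauge were touched.

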